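# Rack the seed discs by colour

### The arm

A 6-joint arm with a two-finger parallel gripper is mounted at the origin on the work surface. World frame = base frame: x ahead of the robot, y to its left, z up, the work surface at z = 0. Lengths are in m, angles in rad, forces in N, time in s.
With the tool pointing down it reaches from about 0.275 to 0.725 m from the base axis. Payload 15.9 kg.
Tool frame: the origin (TCP) lies on the centre line of the jaws, within the pads' length; the fingertips stand 19 mm ahead of it and the grasp point (between the pads) is the TCP; z points along the fingers, y is the line along which they close (so a half turn about z gives the same grasp; the last joint's range is limited). The gripper opens to 85 mm and grips with 20 to 120 N. Pads are 22 mm wide; open, the fingers measure 114 mm over their backs; the gripper's body (76 mm by 85 mm) begins 54 mm behind the grasp point. The pads swing forward as they close: fully open they stand 13 mm farther back than shut.
Start: joints at [-1.212, 0.213, -0.034, 1.323, 0, 1.571], TCP at [0.176, -0.468, 0.25] pointing down, gripper open.
Joint ranges: [-2.98, 2.98], [-0.74, 1.72], [-1.14, 1.35], [-2.1, 2.04], [-1.57, 1.44], [-3.14, 3.14]. Speed limits (rad/s): [1.89, 1.89, 2.39, 2.57, 3.14, 3.14].

### API

Orientations are given as a rotation vector (axis times angle).
In Python, from rig import r gives the robot as it stands. The module is installed in compiled form; this text tells all that it offers.
- The arm moves only by the tool jog_arm, never from a script. Its argument "plan" is a list of rows, each a list of 7 numbers: the opening in per cent of the stroke, from 0 (shut) to 100 (fully open), then the shift along the tool's x, y, z in m, then the turn, a rotation vector about the tool's x, y, z in degrees. A call has 1 to 5 rows; each row shifts and turns the commanded pose from where the row before left it, along the tool's axes as they then stand; what a row does not reach is not made up. A row lasts 1/10 s, in which the tool goes at most 50 mm and 8.59 degrees, less where a joint would pass 70% of its speed; a pose out of reach is approached as far as the arm can. A call with a gripper value outside its range is refused whole. The fingers move at their own pace and stop on an object; "squeeze" is the grip in N (left out, the last holds). Time passes only in rows, so rows that do not move let the fingers close. It gives the time, the measured TCP pose, the force, the opening and the grip force at its end, in the units of the state.
- r.observe(): the state, without advancing time (a new reading comes with each control period).
- r.capture(name): name is "scene" or "top" or "wrist"; returns a dict with "color" (400x640x3 uint8, red, green, blue), "fx", "fy", "cx", "cy" (pixels), "rvec" (rotation vector, rad) and "tvec" (3), from world to camera coordinates, as OpenCV has them. Camera axes: x right, y down, z forward; pixel columns grow to the right and rows downward; lengths in m; the calibration is good to about 2 mm. A picture is of the moment at which its call begins. There is no depth.
- r.sign_off(): hands the job in; it is judged then, once.
The state is a dict: "clock": time; "joint_pos": joint angles; "joint_velocities": joint speeds; "joint_torque": joint torques, N m; "tool_pos": TCP position; "eef_rot": TCP orientation; "ft_force": force on the tool from outside, world axes, zero at the start; "ft_torque": the same for the moment, N m; "width": finger opening in m; "grip_force": force on a finger pad.
Only numpy, scipy, OpenCV 4.12 (cv2) and the standard library are available. Lean on these libraries where they do the work, as an engineer would, in place of code of your own. Each camera call takes 0.05 s, during which the arm holds its last target. There are 200 camera calls.

### The job

Take the green and the yellow seed disc out of their wooden cradles and stand each one upright between the tines of the steel rack, in the slot tagged with its own colour, resting on the rack's bars. Set them down rather than dropping them, and leave the black disc and the other things on the table where they are.

Things in the scene. Friction and masses are not known exactly. Their poses are not given: they have to be found in the camera images.
- green_disc_center (a point): Centre of the green planter seed disc: a plain flat plate 140 mm across, 8 mm thick, 0.13 to 0.25 kg (steel-grey hub and ring of dark holes are flush). x is its axle, normal to the flat faces. It starts in either cradle, leaning with its top tipped 20 degrees towards the cradle's -x side; the upper rim is free on both faces and can be pinched across the thickness.
- yellow_disc_center (a point): Centre of the yellow planter seed disc: a plain flat plate 140 mm across, 8 mm thick, 0.13 to 0.25 kg (steel-grey hub and ring of dark holes are flush). x is its axle, normal to the flat faces. It starts in either cradle, leaning with its top tipped 20 degrees towards the cradle's -x side; the upper rim is free on both faces and can be pinched across the thickness.
- green_disc: The same green disc; origin at its centre, x along its axle.
- yellow_disc: The same yellow disc; origin at its centre, x along its axle.
- green_seat (a point): Where the centre of a seated disc lies in the slot with the green tag (green strip on the rack's base along the slot, upright green tag at its end away from the robot), 107 mm above the table. y is the slot's normal (the disc's axle is to lie along it, either way round), x runs along the slot, z up. The order of the slots in the rack changes.
- yellow_seat (a point): Where the centre of a seated disc lies in the slot with the yellow tag (yellow strip on the rack's base along the slot, upright yellow tag at its end away from the robot), 107 mm above the table. y is the slot's normal (the disc's axle is to lie along it, either way round), x runs along the slot, z up. The order of the slots in the rack changes.
- cradle_a: Fixed wooden cradle, 130 x 130 mm base, origin at table level under the centre of its disc, which lies 98 mm above. Two sloping blocks bear the disc from below; a leaning board on its -x side (towards the robot, give or take its yaw) backs the disc up to 12 mm above its centre.
- cradle_b: Fixed wooden cradle, 130 x 130 mm base, origin at table level under the centre of its disc, which lies 98 mm above. Two sloping blocks bear the disc from below; a leaning board on its -x side (towards the robot, give or take its yaw) backs the disc up to 12 mm above its centre.
- rack: Fixed grey and steel rack, base 160 x 250 mm, origin under its middle. Three slots in a row along y, 72 mm apart. Each has 8 mm upright tines 42 mm either side of its centre along x, clear gap 20 mm, tops 107 mm above the table. Discs rest by the rim on two round bars along y (10 mm thick, axis 45 mm up, at x +-42 mm) and may lean 12 degrees between the tines.
- black_disc_center (a point): Black disc of the same size (140 mm across, 8 mm thick), already standing upright in the untagged slot of the rack, which may be an outer or the middle one; the point is its centre. It is loose and stays there.
- spanner: Steel spanner, 190 mm long, lying flat on the table beyond the cradles and rack. Stays.
- flange: Green round flange with a hub, 110 mm across, 45 mm high; origin at the centre of its underside. Stays.
- oil_can: Can with a red label, 76 mm across, 130 mm high; origin at the centre of its underside. Stays.
- oil_filter: Red oil filter, 76 mm across, 98 mm high; origin at the centre of its underside. Stays.
Things that resemble listed ones, but are neither listed nor needed, are in the scene too. Leave any blue or orange look-alike of the green_disc alone.

How it is judged:
By the outcome, as a careful person would: the job done as asked, in the order asked, and still so for the second after the job is handed in, with the robot touching nothing.
It also fails if it takes over 59 s, if anything falls off the work surface, if the arm or the gripper's body presses on something with over 40 N, if the wrist force passes 120 N, or if a joint passes its speed limit or range.

## Working session

There is one attempt and no reset: what is moved stays moved. The work goes in short steps, Python scripts to look and compute and a tool call to move; the robot and the scene stay as the last step left them, time stands still between calls to the robot, and variables do not carry over. Pictures are saved under pics/ and viewed, at most 13 in all, crops included, and the job is handed in when it is done.

Besides the shell and the picture viewer there is one more tool, called after "Call:" in YAML: its name, and indented under it one key for each argument. jog_arm: Moves the arm, as the interface text tells. Its arguments: {"type":"object","properties":{"plan":{"type":"array"},"squeeze":{"type":"number"}},"required":["plan"]}

```bash
mkdir -p pics
cat > h.py <<'E'
import numpy as np, cv2
from scipy.spatial.transform import Rotation as R
from rig import r
def cap(n,save=None):
    c=r.capture(n); c['R']=R.from_rotvec(np.ravel(c['rvec'])).as_matrix(); c['t']=np.ravel(c['tvec'])
    if save: cv2.imwrite('pics/'+save,c['color'][:,:,::-1])
    return c
def ray(c,u,v):
    d=c['R'].T@np.array([(u-c['cx'])/c['fx'],(v-c['cy'])/c['fy'],1]); return -c['R'].T@c['t'],d/np.linalg.norm(d)
def onz(c,u,v,z):
    o,d=ray(c,u,v); return o+d*(z-o[2])/d[2]
def proj(c,P):
    q=(c['R']@np.atleast_2d(P).T).T+c['t']; return np.c_[q[:,0]/q[:,2]*c['fx']+c['cx'],q[:,1]/q[:,2]*c['fy']+c['cy']]
def tri(obs):
    A=np.zeros((3,3));b=np.zeros(3)
    for c,u,v in obs:
        o,d=ray(c,u,v);M=np.eye(3)-np.outer(d,d);A+=M;b+=M@o
    return np.linalg.solve(A,b)
E
python3 - <<'E'
from h import *
for n in('scene','top'):
    c=cap(n,n+'0.png'); print(n,c['fx'],c['cx'],c['cy'],ray(c,320,200))
s=r.observe();print(s)
E
```

```text
scene 406.7085420456174 316.5680805810751 193.72853395723814 (array([1.17453382, 0.43308265, 0.62531495]), array([-0.72511135, -0.37287527, -0.57894521]))
top 399.6013703849831 316.03061025884847 196.77238200659565 (array([0.40768398, 0.0818285 , 1.13862776]), array([ 0.04616379, -0.0394062 , -0.99815633]))
{'clock': 0.1, 'joint_pos': array([-1.21202708e+00,  2.13302903e-01, -3.49878686e-02,  1.32350334e+00,
       -3.90212905e-05,  1.57077135e+00]), 'joint_velocities': array([ 1.76967099e-05, -1.79640902e-03,  3.42729373e-03,  7.27451645e-04,
        8.30406970e-04, -4.08448732e-04]), 'joint_torque': array([-6.59551704e-03, -6.87249184e+01,  4.87806165e+01,  1.23914040e-02,
       -4.34008671e-04,  1.25559799e-05]), 'tool_pos': array([ 0.17544885, -0.4678986 ,  0.24987103]), 'eef_rot': array([-3.09021545e+00, -5.60400544e-01,  3.39833972e-04]), 'ft_force': array([-1.39138182,  0.02595665,  0.20138775]), 'ft_torque': array([ 0.01304333,  0.02973762, -0.00425558]), 'grip_force': 0.0, 'width': 0.0854900769258847}
```

View pics/scene0.png

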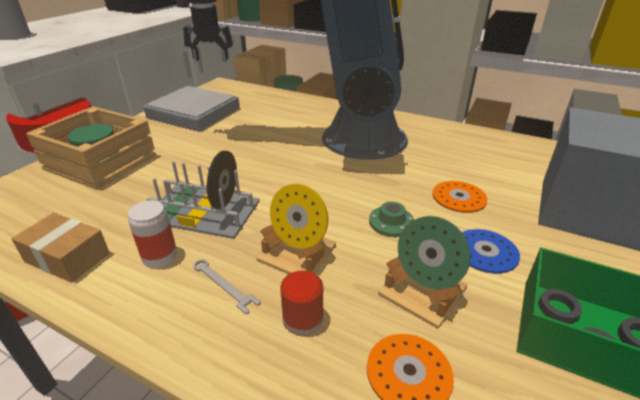

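View pics/top0.png

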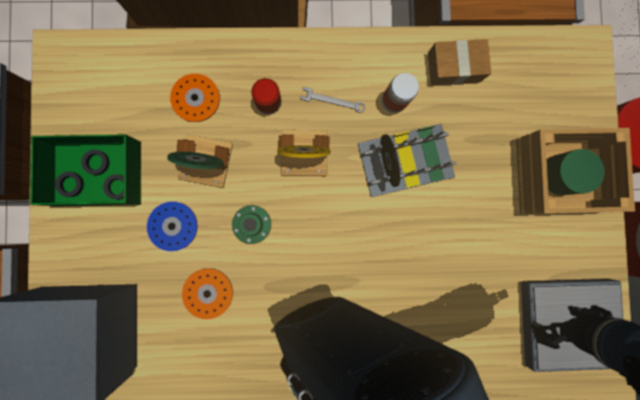

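The top view shows the green disc at (197,160), the yellow disc at (303,153) and the rack at (405,160). In the rack the black disc is in the left slot, yellow is the middle slot and green the right one.

```bash
cat > m.py <<'E'
from h import *
s=cap('scene');t=cap('top')
def mask(c,lo,hi,box):
    h=cv2.cvtColor(c['color'],cv2.COLOR_RGB2HSV);m=cv2.inRange(h,lo,hi);k=np.zeros_like(m);x0,y0,x1,y1=box;k[y0:y1,x0:x1]=m[y0:y1,x0:x1]
    n,l,st,ce=cv2.connectedComponentsWithStats(k);i=1+np.argmax(st[1:,4]);return (l==i).astype(np.uint8)
def big(m):
    return cv2.convexHull(np.vstack(cv2.findContours(m,0,2)[0]))
G=((40,60,25),(90,255,200));Y=((22,150,80),(32,255,255))
for nm,C,bs,bt in(('green',G,(390,205,475,295),(160,140,232,180)),('yellow',Y,(260,175,335,255),(270,130,335,165))):
    es=cv2.fitEllipse(big(mask(s,*C,bs)));mt=mask(t,*C,bt);M=cv2.moments(big(mt));ct=(M['m10']/M['m00'],M['m01']/M['m00'])
    rc=cv2.minAreaRect(big(mt)); P=tri([(s,*es[0]),(t,*ct)])
    bp=cv2.boxPoints(rc); e=sorted([(np.linalg.norm(bp[i]-bp[i-1]),i) for i in range(4)])[-1][1]
    a=onz(t,*bp[e],P[2]);b=onz(t,*bp[e-1],P[2]);d=(b-a)[:2];ps=proj(s,P)[0]
    print(nm,'scene',np.round(es[0],1),np.round(es[1],1),'top',np.round(ct,1),'P',P.round(4),'rim dir deg',np.degrees(np.arctan2(d[1],d[0]))%180,rc, 'planez',onz(s,*es[0],.098).round(4),onz(t,*ct,.098).round(4))
for nm,C,bt in(('greenstrip',G,(412,125,455,182)),('yellowstrip',Y,(390,125,425,190))):
    mt=mask(t,*C,bt);rc=cv2.minAreaRect(big(mt));bp=cv2.boxPoints(rc)
    print(nm,rc,[onz(t,*p,.012).round(4)[:2].tolist() for p in bp])
im=np.hstack([cv2.resize(t['color'][115:205,345:470],None,fx=3,fy=3,interpolation=2),cv2.resize(s['color'][140:240,145:265],(324,270),interpolation=2)])
cv2.imwrite('pics/rack.png',im[:,:,::-1])
E
python3 m.py
```

```text
green scene [427.7 245.8] [67.4 96.8] top [194.8 160.4] P [0.5661 0.3548 0.1104] rim dir deg 80.6197679440283 ((194.52000427246094, 160.3599853515625), (53.457275390625, 14.424979209899902), 8.130102157592773) planez [0.5546 0.3476 0.098 ] [0.5664 0.3639 0.098 ]
yellow scene [298.6 215.5] [56.2 66. ] top [303.4 151.5] P [0.5848 0.08   0.0979] rim dir deg 88.8474338164186 ((304.0, 151.5), (11.0, 52.0), 90.0) planez [0.5854 0.079  0.098 ] [0.5842 0.081  0.098 ]
greenstrip ((430.41180419921875, 153.14706420898438), (26.678918838500977, 13.339458465576172), 75.96376037597656) [[0.6201, -0.2558], [0.6287, -0.2936], [0.5536, -0.3092], [0.5451, -0.2715]]
yellowstrip ((406.23065185546875, 158.96888732910156), (26.636362075805664, 13.341341972351074), 76.60750579833984) [[0.6048, -0.1858], [0.613, -0.2235], [0.5381, -0.2385], [0.53, -0.2008]]
```

View pics/rack.png

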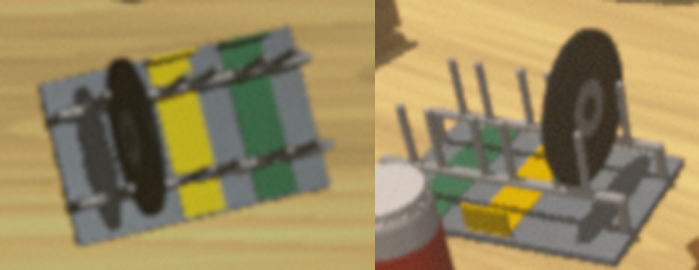

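The rack crop confirms the strips, and the black disc stands in the slot beside yellow. The green fit was spoiled by the flange touching the mask, so I'll use the hubs instead.

Run:
```python
from h import *
s=cap('scene');t=cap('top')
for nm,b in(('green',(420,240,445,265)),('yellow',(284,203,311,230))):
    x0,y0,x1,y1=b;h=cv2.cvtColor(s['color'],cv2.COLOR_RGB2HSV)[y0:y1,x0:x1]
    m=((h[...,1]<70)&(h[...,2]>90)).astype(np.uint8);e=cv2.fitEllipse(cv2.convexHull(np.vstack(cv2.findContours(m,0,2)[0])))
    u=np.array(e[0])+[x0,y0];print(nm,m.sum(),e[1],u,onz(s,*u,.0995).round(4))
# rim ends: extreme points of disc in scene mask as check
print(onz(t,194.8,160.4,.105),onz(t,303.4,151.5,.105))
for g in((.584,-.283),(.5685,-.213)): print(proj(s,[[*g,.107]]),proj(t,[[*g,.012],[*g,.107]]))
```

```text
green 502 (30.115224838256836, 32.01190185546875) [431.60846424 252.26865292] [0.571  0.3592 0.0995]
yellow 289 (18.871177673339844, 22.90247917175293) [296.8472414  216.34031868] [0.5914 0.0782 0.0995]
[0.56533129 0.36190127 0.105     ] [0.58296101 0.08112062 0.105     ]
[[170.72908747 171.07602154]] [[430.61431491 154.11469533]
 [441.98626255 148.26862658]]
[[197.02971572 174.98419981]] [[406.56293531 159.9812981 ]
 [415.78880496 154.65012956]]
```

```bash
cat > go.py <<'E'
import sys
from h import *
def tgt(yaw,tilt):  # tool y along disc normal n (yaw deg, disc top tipped back by tilt)
    a,b=np.radians([yaw,tilt]);n=np.array([np.cos(b)*np.cos(a),np.cos(b)*np.sin(a),np.sin(b)]);z=-np.array([-np.sin(b)*np.cos(a),-np.sin(b)*np.sin(a),np.cos(b)])
    return np.c_[np.cross(n,z),n,z]
def plan(p,Rt,step=.04,op=None):
    s=r.observe();p0=s['tool_pos'];R0=R.from_rotvec(s['eef_rot']);w=(R0.inv()*R.from_matrix(Rt)).as_rotvec(degrees=True)
    d=np.asarray(p)-p0;n=int(np.ceil(max(np.linalg.norm(d)/step,np.linalg.norm(w)/8,1)))
    nt=int(np.ceil(np.linalg.norm(w)/8)) if np.linalg.norm(w)>.3 else 0
    print('from',p0.round(4),'dworld',d.round(4),'turn',w.round(1),'rows',n,'clock',s['clock'])
    Rc=R0
    for i in range(n):
        ww=w/nt if i<nt else w*0
        print(i,(Rc.inv().apply(d/n)).round(4).tolist(),ww.round(2).tolist()); Rc=Rc*R.from_rotvec(ww,degrees=True)
if __name__=='__main__':
    a=[float(x) for x in sys.argv[1:]];plan(a[:3],tgt(a[3],a[4]),*(a[5:6]))
E
python3 go.py .523 .368 .23 -10 20
```

```text
from [ 0.1755 -0.4681  0.2501] dworld [ 0.3475  0.8361 -0.0201] turn [-18.2  10.4 -58.8] rows 23 clock 0.3
0 [0.0269, -0.0287, 0.0009] [-2.27, 1.3, -7.35]
1 [0.0304, -0.0251, 0.0005] [-2.27, 1.3, -7.35]
2 [0.0333, -0.021, 0.0003] [-2.27, 1.3, -7.35]
3 [0.0357, -0.0166, 0.0003] [-2.27, 1.3, -7.35]
4 [0.0375, -0.0119, 0.0006] [-2.27, 1.3, -7.35]
5 [0.0387, -0.007, 0.0011] [-2.27, 1.3, -7.35]
6 [0.0393, -0.0021, 0.0018] [-2.27, 1.3, -7.35]
7 [0.0392, 0.0029, 0.0027] [-2.27, 1.3, -7.35]
8 [0.0384, 0.0077, 0.0038] [-0.0, 0.0, -0.0]
9 [0.0384, 0.0077, 0.0038] [-0.0, 0.0, -0.0]
10 [0.0384, 0.0077, 0.0038] [-0.0, 0.0, -0.0]
11 [0.0384, 0.0077, 0.0038] [-0.0, 0.0, -0.0]
12 [0.0384, 0.0077, 0.0038] [-0.0, 0.0, -0.0]
13 [0.0384, 0.0077, 0.0038] [-0.0, 0.0, -0.0]
14 [0.0384, 0.0077, 0.0038] [-0.0, 0.0, -0.0]
15 [0.0384, 0.0077, 0.0038] [-0.0, 0.0, -0.0]
16 [0.0384, 0.0077, 0.0038] [-0.0, 0.0, -0.0]
17 [0.0384, 0.0077, 0.0038] [-0.0, 0.0, -0.0]
18 [0.0384, 0.0077, 0.0038] [-0.0, 0.0, -0.0]
19 [0.0384, 0.0077, 0.0038] [-0.0, 0.0, -0.0]
20 [0.0384, 0.0077, 0.0038] [-0.0, 0.0, -0.0]
21 [0.0384, 0.0077, 0.0038] [-0.0, 0.0, -0.0]
22 [0.0384, 0.0077, 0.0038] [-0.0, 0.0, -0.0]
```

Call:
jog_arm:
  plan:
    - [60, 0.027, -0.029, 0.001, -2.3, 1.3, -7.35]
    - [60, 0.03, -0.025, 0, -2.3, 1.3, -7.35]
    - [60, 0.033, -0.021, 0, -2.3, 1.3, -7.35]
    - [60, 0.036, -0.017, 0, -2.3, 1.3, -7.35]
    - [60, 0.0375, -0.012, 0, -2.3, 1.3, -7.35]

```text
clock: 0.8
tool_pos: [0.2505, -0.2843, 0.2471]
eef_rot: [2.59, 1.429, 0.217]
ft_force: [2.1, -0.1, 0.2]
width: 0.0515
grip_force: 0.0
```

Call:
jog_arm:
  plan:
    - [60, 0.039, -0.007, 0.001, -2.3, 1.3, -7.35]
    - [60, 0.039, -0.002, 0.002, -2.3, 1.3, -7.35]
    - [60, 0.039, 0.003, 0.003, -2.3, 1.3, -7.35]
    - [60, 0.038, 0.008, 0.004, 0, 0, 0]
    - [60, 0.038, 0.008, 0.004, 0, 0, 0]

```text
clock: 1.3
tool_pos: [0.3222, -0.1158, 0.2424]
eef_rot: [2.185, 1.833, 0.325]
ft_force: [-0.4, -1.0, -0.8]
width: 0.0511
grip_force: 0.0
```

```bash
python3 go.py .523 .368 .23 -10 20|head -3
```

```text
from [ 0.3222 -0.1158  0.2424] dworld [ 0.2008  0.4838 -0.0124] turn [ 0.2  0.1 -0. ] rows 14 clock 1.3
0 [0.0365, 0.0073, 0.0036] [0.0, 0.0, -0.0]
1 [0.0365, 0.0073, 0.0036] [0.0, 0.0, -0.0]
```

Call:
jog_arm:
  plan:
    - [60, 0.0365, 0.007, 0.0036, 0, 0, 0]
    - [60, 0.0365, 0.007, 0.0036, 0, 0, 0]
    - [60, 0.0365, 0.007, 0.0036, 0, 0, 0]
    - [60, 0.0365, 0.007, 0.0036, 0, 0, 0]
    - [60, 0.0365, 0.007, 0.0036, 0, 0, 0]

```text
clock: 1.8
tool_pos: [0.3888, 0.047, 0.2374]
eef_rot: [2.185, 1.835, 0.325]
ft_force: [0.2, -1.4, 0.4]
width: 0.0512
grip_force: 0.0
```

Call:
jog_arm:
  plan:
    - [60, 0.0365, 0.007, 0.0036, 0, 0, 0]
    - [60, 0.0365, 0.007, 0.0036, 0, 0, 0]
    - [60, 0.0365, 0.007, 0.0036, 0, 0, 0]
    - [60, 0.0365, 0.007, 0.0036, 0, 0, 0]
    - [60, 0.0365, 0.007, 0.0036, 0, 0, 0]

```text
clock: 2.3
tool_pos: [0.459, 0.2199, 0.2319]
eef_rot: [2.186, 1.835, 0.323]
ft_force: [0.9, -1.2, 0.1]
width: 0.051
grip_force: 0.0
```

Call:
jog_arm:
  plan:
    - [60, 0.0365, 0.007, 0.0036, 0, 0, 0]
    - [60, 0.0365, 0.007, 0.0036, 0, 0, 0]
    - [60, 0.0365, 0.007, 0.0036, 0, 0, 0]
    - [60, 0.0365, 0.007, 0.0036, 0, 0, 0]
    - [60, 0, 0, 0, 0, 0, 0]

```text
clock: 2.8
tool_pos: [0.5157, 0.3598, 0.2265]
eef_rot: [2.185, 1.838, 0.322]
ft_force: [-0.6, -1.3, -0.1]
width: 0.0515
grip_force: 0.0
```

```bash
python3 go.py .523 .368 .23 -10 20|head -2
python3 - <<'E'
from h import *
c=cap('wrist','w1.png');print(ray(c,320,200),c['fx'],c['cx'],c['cy'])
C=np.array([.567,.36,.098]);u=np.array([-.337,.059,.940])
print(proj(c,[C,C+.07*u,r.observe()['tool_pos']]))
E
```

```text
from [0.5157 0.3598 0.2265] dworld [0.0073 0.0082 0.0035] turn [0.  0.1 0.1] rows 1 clock 2.8
0 [0.0093, 0.0066, -0.0013] [0.0, 0.0, 0.0]
(array([0.48540639, 0.43429125, 0.34307176]), array([ 0.28632967, -0.30759663, -0.90741371])) 319.81792804138917 318.96516302074235 206.992500389923
[[323.01761993 188.89764844]
 [324.50777773 213.4432642 ]
 [318.71535795 284.08408891]]
```

View pics/w1.png

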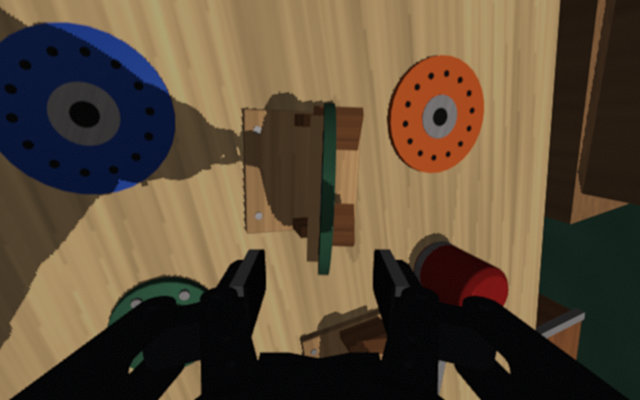

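The wrist view shows the green disc edge-on between the fingers, as a band from (330,102) to (323,273), close to the jaw centre. I'll fit its plane.

```bash
cat > edge.py <<'E'
import sys
from h import *
def edge(lo,hi,box,name='wrist'):
    c=cap(name);s=r.observe();h=cv2.cvtColor(c['color'],cv2.COLOR_RGB2HSV);m=cv2.inRange(h,lo,hi);k=np.zeros_like(m);x0,y0,x1,y1=box;k[y0:y1,x0:x1]=m[y0:y1,x0:x1]
    n,l,st,ce=cv2.connectedComponentsWithStats(k);i=1+np.argmax(st[1:,4]);ys,xs=np.where(l==i)
    print('box',st[i],'width',st[i][4]/st[i][3])
    vx,vy,px,py=cv2.fitLine(np.c_[xs,ys].astype(np.float32),2,0,.01,.01).ravel()
    f=lambda y:(px+vx/vy*(y-py),y)
    T,B=f(ys.min()),f(ys.max());o,a=ray(c,*T);_,b=ray(c,*B)
    N=np.cross(a,b);N/=np.linalg.norm(N);N*=np.sign(N[0])
    Rt=R.from_rotvec(s['eef_rot']).as_matrix()
    print('ends',T,B,'N',N.round(3),'yaw',np.degrees(np.arctan2(N[1],N[0])),'tilt',np.degrees(np.arcsin(N[2])))
    print('plane offset along tool y at TCP (move by)',N@(o-s['tool_pos'])/(N@Rt[:,1]))
    # centre in plane: tangent rays, radius .07
    mid=a+b;mid/=np.linalg.norm(mid);half=np.arccos(a@b)/2;C=o+mid*.07/np.sin(half)
    print('centre',C.round(4),'in tool frame',(Rt.T@(C-s['tool_pos'])).round(4))
if __name__=='__main__':
    edge(*{'g':((40,60,15),(95,255,200)),'y':((20,120,60),(34,255,255))}[sys.argv[1]],tuple(int(v) for v in sys.argv[2:6]))
E
python3 edge.py g 312 90 345 285
```

```text
box [ 319  100   18  172 2085] width 12.122093023255815
ends (np.float64(330.9440589197342), np.int64(100)) (np.float64(324.49889395240587), np.int64(271)) N [ 0.908 -0.188  0.375] yaw -11.72351296242279 tilt 22.015888705236787
plane offset along tool y at TCP (move by) 0.0021107298807385984
centre [0.5714 0.3581 0.0963] in tool frame [0.0114 0.0073 0.1419]
```

```bash
python3 go.py .550 .3626 .151 -11 20 .02
```

```text
from [0.5148 0.3569 0.2271] dworld [ 0.0352  0.0057 -0.0761] turn [ 0.  -0.2  1. ] rows 5 clock 2.9
0 [0.0024, 0.0011, 0.0166] [0.04, -0.21, 1.02]
1 [0.0025, 0.0011, 0.0166] [0.0, -0.0, 0.0]
2 [0.0025, 0.0011, 0.0166] [0.0, -0.0, 0.0]
3 [0.0025, 0.0011, 0.0166] [0.0, -0.0, 0.0]
4 [0.0025, 0.0011, 0.0166] [0.0, -0.0, 0.0]
```

Call:
jog_arm:
  plan:
    - [60, 0.0025, 0.001, 0.0165, 0, -0.2, 1.0]
    - [60, 0.0025, 0.001, 0.0165, 0, 0, 0]
    - [60, 0.0025, 0.001, 0.0165, 0, 0, 0]
    - [60, 0.0025, 0.001, 0.0165, 0, 0, 0]
    - [60, 0.0025, 0.001, 0.0165, 0, 0, 0]

```text
clock: 3.4
tool_pos: [0.5498, 0.3615, 0.1521]
eef_rot: [2.203, 1.814, 0.323]
ft_force: [0.4, -0.3, 0.7]
width: 0.0513
grip_force: 0.0
```

```bash
python3 go.py .550 .3626 .151 -11 20 .02; python3 -c "
from h import *
cap('wrist','w2.png')"
```

```text
from [0.5498 0.3615 0.1521] dworld [ 0.0002  0.0011 -0.0011] turn [ 0.1 -0.1 -0.1] rows 1 clock 3.4
0 [0.0011, -0.0004, 0.0011] [0.0, -0.0, -0.0]
```

View pics/w2.png

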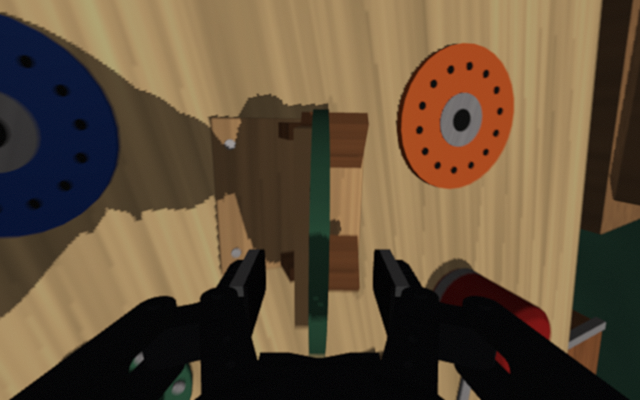

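The disc lies centred between the jaws, at x≈319 in the image. Close.

Call:
jog_arm:
  plan:
    - [0, 0, 0, 0, 0, 0, 0]
    - [0, 0, 0, 0, 0, 0, 0]
    - [0, 0, 0, 0, 0, 0, 0]
    - [0, 0, 0, 0, 0, 0, 0]
    - [0, 0, 0, 0, 0, 0, 0]
  squeeze: 50

```text
clock: 3.95
tool_pos: [0.5499, 0.3627, 0.1535]
eef_rot: [2.202, 1.814, 0.325]
ft_force: [-3.6, -2.8, 7.2]
width: 0.0072
grip_force: 50.4
```

Call:
jog_arm:
  plan:
    - [0, 0, 0, 0, 0, 0, 0]
    - [0, 0, 0, 0, 0, 0, 0]
    - [0, 0, 0, -0.01, 0, 0, 0]
    - [0, 0, 0, -0.02, 0, 0, 0]
    - [0, 0, 0, -0.03, 0, 0, 0]

```text
clock: 4.45
tool_pos: [0.5291, 0.3659, 0.2087]
eef_rot: [2.203, 1.814, 0.321]
ft_force: [3.5, 0.1, -1.4]
width: 0.007
grip_force: 48.8
```

Call:
jog_arm:
  plan:
    - [0, 0, 0, -0.03, 0, 0, 0]
    - [0, 0, 0, -0.03, 0, 0, 0]
    - [0, 0, 0, -0.02, 0, 0, 0]
    - [0, 0, 0, 0, 0, 0, 0]

```text
clock: 4.85
tool_pos: [0.5024, 0.3728, 0.2873]
eef_rot: [2.202, 1.815, 0.33]
ft_force: [0.1, -0.0, -1.8]
width: 0.007
grip_force: 49.1
```

```bash
python3 go.py .50 .06 .31 -78 0 .035; python3 edge.py g 300 90 345 380
```

```text
from [0.5024 0.3728 0.2873] dworld [-0.0024 -0.3128  0.0227] turn [ 17.7 -12.1  66.3] rows 9 clock 4.85
0 [-0.0342, 0.0069, -0.0003] [1.97, -1.34, 7.36]
1 [-0.033, 0.0112, 0.0001] [1.97, -1.34, 7.36]
2 [-0.0313, 0.0153, 0.0004] [1.97, -1.34, 7.36]
3 [-0.029, 0.0192, 0.0006] [1.97, -1.34, 7.36]
4 [-0.0263, 0.0228, 0.0005] [1.97, -1.34, 7.36]
5 [-0.0232, 0.026, 0.0002] [1.97, -1.34, 7.36]
6 [-0.0196, 0.0288, -0.0002] [1.97, -1.34, 7.36]
7 [-0.0158, 0.031, -0.0008] [1.97, -1.34, 7.36]
8 [-0.0117, 0.0328, -0.0016] [1.97, -1.34, 7.36]
box [ 309  113   21  246 4557] width 18.524390243902438
ends (np.float64(319.1531448146513), np.int64(113)) (np.float64(318.98960035078443), np.int64(358)) N [ 0.92  -0.181  0.347] yaw -11.144294677420813 tilt 20.299229956117806
plane offset along tool y at TCP (move by) 0.0006182750900427786
centre [0.523  0.3687 0.2307] in tool frame [0.0002 0.0008 0.0583]
```

```bash
python3 go.py .58 -.283 .33 -78 0 .042|head -12
```

```text
from [0.5025 0.3723 0.2851] dworld [ 0.0775 -0.6553  0.0449] turn [ 17.7 -11.9  66.3] rows 16 clock 4.9
0 [-0.0393, 0.0128, 0.0016] [1.97, -1.33, 7.36]
1 [-0.0373, 0.0178, 0.0019] [1.97, -1.33, 7.36]
2 [-0.0346, 0.0225, 0.0021] [1.97, -1.33, 7.36]
3 [-0.0314, 0.0268, 0.002] [1.97, -1.33, 7.36]
4 [-0.0277, 0.0307, 0.0017] [1.97, -1.33, 7.36]
5 [-0.0235, 0.034, 0.0012] [1.97, -1.33, 7.36]
6 [-0.0189, 0.0368, 0.0005] [1.97, -1.33, 7.36]
7 [-0.014, 0.0389, -0.0005] [1.97, -1.33, 7.36]
8 [-0.009, 0.0403, -0.0016] [1.97, -1.33, 7.36]
9 [-0.0038, 0.0411, -0.0028] [0.0, -0.0, 0.0]
10 [-0.0038, 0.0411, -0.0028] [0.0, -0.0, 0.0]
```

Call:
jog_arm:
  plan:
    - [0, -0.039, 0.013, -0.008, 2, -1.3, 7.35]
    - [0, -0.037, 0.018, -0.008, 2, -1.3, 7.35]
    - [0, -0.035, 0.0225, -0.008, 2, -1.3, 7.35]
    - [0, -0.031, 0.027, 0.0, 2, -1.3, 7.35]
    - [0, -0.028, 0.031, 0.0015, 2, -1.3, 7.35]

```text
clock: 5.4
tool_pos: [0.5181, 0.1677, 0.3277]
eef_rot: [2.822, 1.064, 0.153]
ft_force: [1.6, 0.0, -2.4]
width: 0.0075
grip_force: 49.2
```

Call:
jog_arm:
  plan:
    - [0, -0.0235, 0.034, 0.001, 2, -1.3, 7.35]
    - [0, -0.019, 0.037, 0.0005, 2, -1.3, 7.35]
    - [0, -0.014, 0.039, 0, 2, -1.3, 7.35]
    - [0, -0.009, 0.04, 0, 2, -1.3, 7.35]
    - [0, -0.004, 0.041, 0, 0, 0, 0]

```text
clock: 5.9
tool_pos: [0.5427, -0.038, 0.3353]
eef_rot: [-3.119, -0.322, 0.008]
ft_force: [1.0, 0.2, -1.0]
width: 0.0075
grip_force: 49.2
```

```bash
python3 go.py .58 -.283 .33 -78 0 .04|head -4
```

```text
from [ 0.5427 -0.038   0.3353] dworld [ 0.0373 -0.245  -0.0053] turn [-0.4  0.3 -0.2] rows 7 clock 5.9
0 [-0.0019, 0.0353, 0.0005] [-0.38, 0.26, -0.21]
1 [-0.0021, 0.0353, 0.0008] [-0.0, 0.0, -0.0]
2 [-0.0021, 0.0353, 0.0008] [-0.0, 0.0, -0.0]
```

Call:
jog_arm:
  plan:
    - [0, -0.002, 0.0345, 0.0005, 0, 0, 0]
    - [0, -0.002, 0.0345, 0.0005, 0, 0, 0]
    - [0, -0.002, 0.0345, 0.0005, 0, 0, 0]
    - [0, -0.002, 0.0345, 0.0005, 0, 0, 0]
    - [0, -0.002, 0.0345, 0.0005, 0, 0, 0]

```text
clock: 6.4
tool_pos: [0.5689, -0.2081, 0.3323]
eef_rot: [-3.119, -0.331, 0.006]
ft_force: [0.4, -0.4, -2.9]
width: 0.0073
grip_force: 49.2
```

Call:
jog_arm:
  plan:
    - [0, -0.002, 0.0345, 0.0005, 0, 0, 0]
    - [0, -0.002, 0.027, 0.0005, 0, 0, 0]
    - [0, 0, 0, 0, 0, 0, 0]
    - [0, 0, 0, 0, 0, 0, 0]

```text
clock: 6.8
tool_pos: [0.578, -0.2679, 0.3309]
eef_rot: [-3.119, -0.329, 0.006]
ft_force: [-0.0, -0.5, -2.5]
width: 0.0073
grip_force: 49.3
```

```bash
python3 go.py .584 -.283 .33 -78 0 .04|head -4
python3 - <<'E'
from h import *
c=cap('wrist','w3.png')
g=lambda x,y,z:proj(c,[[x,y,z]]).round(0).tolist()
print(g(.584,-.283,.012),g(.584,-.283,.107),g(.5685,-.213,.012))
t=cap('top'); cv2.imwrite('pics/t3.png',cv2.resize(t['color'][100:220,330:490],None,fx=4,fy=4,interpolation=2)[:,:,::-1])
E
```

```text
from [ 0.578  -0.2679  0.3309] dworld [ 0.006  -0.0151 -0.0009] turn [-0.3  0.2  0.1] rows 1 clock 6.8
0 [0.0027, 0.016, 0.0007] [-0.35, 0.18, 0.05]
[[331.0, 165.0]] [[334.0, 178.0]] [[280.0, 165.0]]
```

View pics/w3.png

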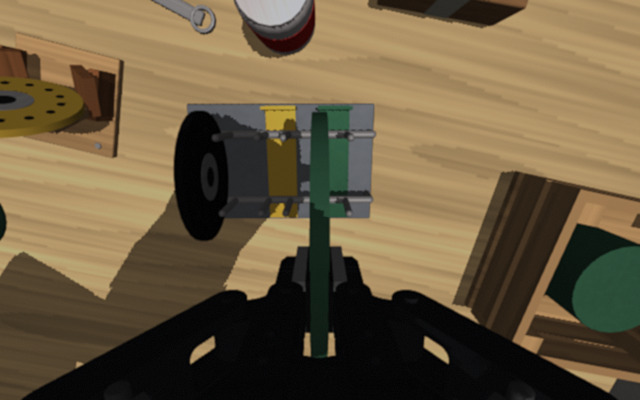

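The wrist view shows the rack square to the image, with the green strip right of the held disc (x≈318–350) and the yellow strip at 262–300. I'll measure the strip edges and bars.

Run:
```python
from h import *
c=cap('wrist');h=cv2.cvtColor(c['color'],cv2.COLOR_RGB2HSV)
my=cv2.inRange(h,(18,120,60),(34,255,255));mg=cv2.inRange(h,(40,60,15),(95,255,255))
for y in(145,160,175,190,208):
    a=np.where(my[y,240:310])[0]+240;b=np.where(mg[y,300:372])[0]+300
    gr=h[y,:,1]<80; q=np.where(gr[345:400])[0]+345
    f=lambda u:onz(c,u,y,.012)[:2].round(4).tolist()
    print(y,a.min(),a.max(),'g',b.min(),b.max(),'base right',q.max(),f((a.min()+a.max())/2),f(b.max()),f(a.max()))
# bars: brightness profile along columns in the gaps
g=c['color'].mean(2)
for u in(240,308,360): print(u,[(v,int(g[v,u])) for v in range(125,222) if g[v,u]>115 or v in(126,221)])
crop=cv2.resize(c['color'][95:225,170:390],None,fx=3.5,fy=3.5,interpolation=cv2.INTER_CUBIC);cv2.imwrite('pics/w3c.png',crop[:,:,::-1])
```

```text
145 268 296 g 311 348 base right 372 [0.5968, -0.2103] [0.6158, -0.2986] [0.6008, -0.2291]
160 268 296 g 311 348 base right 372 [0.5766, -0.214] [0.5959, -0.3034] [0.5807, -0.233]
175 269 297 g 310 348 base right 371 [0.5562, -0.2191] [0.5754, -0.3083] [0.5604, -0.2384]
190 270 297 g 310 347 base right 371 [0.5351, -0.2237] [0.5542, -0.312] [0.5392, -0.2425]
208 271 297 g 310 345 base right 370 [0.5091, -0.2292] [0.5277, -0.3154] [0.513, -0.2476]
240 [(126, 39), (221, 64)]
308 [(126, 106), (133, 118), (134, 136), (135, 138), (136, 119), (199, 128), (200, 134), (201, 121), (218, 128), (219, 150), (220, 148), (221, 142)]
360 [(126, 107), (133, 120), (134, 141), (135, 143), (136, 118), (199, 134), (200, 143), (201, 127), (219, 120), (220, 137), (221, 144)]
```

View pics/w3c.png

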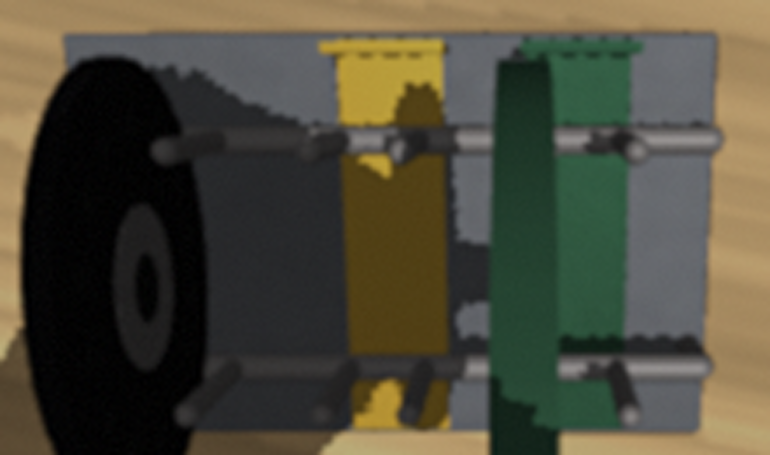

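The crop shows the tine tips: green right side at about (352,138) and (350,212), yellow pair at about (263,212) and (287,212). The bars are at rows 134.5 and 200.

```bash
python3 - <<'E'
from h import *
c=cap('wrist');a=np.radians(12);X=np.array([np.cos(a),np.sin(a)]);Y=np.array([-np.sin(a),np.cos(a)])
def q(n,u,v,z): p=onz(c,u,v,z)[:2];print(n,p.round(4),'X,Y',(p@X).round(4),(p@Y).round(4))
q('bar1',335,134.5,.049);q('bar2',335,200.3,.049)
q('ystrip',282,160,.012);q('gR',348.5,160,.012);q('gR',347.5,190,.012);q('yR',296.5,160,.012);q('yR',297.5,190,.012);q('yL',268,160,.012);q('yL',269.5,190,.012)
for p in((352,138),(350,212),(286,138),(287,212),(263,212),(258,138)): q('tine',*p,.107)
for s in((.584,-.283),(.5685,-.213)): print(np.dot(s,X),np.dot(s,Y))
E
python3 go.py .584 -.283 .33 -78 0|head -2
```

```text
bar1 [ 0.6275 -0.276 ] X,Y 0.5564 -0.4004
bar2 [ 0.5451 -0.2949] X,Y 0.4718 -0.4018
ystrip [ 0.5767 -0.2139] X,Y 0.5197 -0.3291
gR [ 0.5962 -0.304 ] X,Y 0.5199 -0.4213
gR [ 0.5545 -0.3126] X,Y 0.4773 -0.4211
yR [ 0.581  -0.2335] X,Y 0.5197 -0.3492
yR [ 0.5394 -0.2431] X,Y 0.4771 -0.3499
yL [ 0.5726 -0.1949] X,Y 0.5196 -0.3097
yL [ 0.531  -0.2041] X,Y 0.477 -0.31
tine [ 0.6303 -0.2914] X,Y 0.556 -0.4161
tine [ 0.5495 -0.3088] X,Y 0.4733 -0.4163
tine [ 0.6155 -0.2223] X,Y 0.5558 -0.3455
tine [ 0.5343 -0.2386] X,Y 0.4731 -0.3444
tine [ 0.5285 -0.2118] X,Y 0.473 -0.317
tine [ 0.6092 -0.193 ] X,Y 0.5557 -0.3155
0.5123991903271166 -0.39823619844523844
0.5117917208729857 -0.3265432351861968
from [ 0.5781 -0.2665  0.3325] dworld [ 0.0059 -0.0165 -0.0025] turn [-0.3  0.1  0.2] rows 1 clock 7.0
0 [0.0022, 0.0174, 0.0024] [-0.28, 0.09, 0.18]
```

Call:
jog_arm:
  plan:
    - [0, 0.002, 0.011, 0, -0.3, 0.1, 0.2]
    - [0, 0.002, 0.01, 0.01, 0, 0, 0]
    - [0, 0, 0, 0.03, 0, 0, 0]
    - [0, 0, 0, 0.03, 0, 0, 0]
    - [0, 0, 0, 0, 0, 0, 0]

```text
clock: 7.5
tool_pos: [0.5847, -0.2861, 0.2577]
eef_rot: [-3.121, -0.327, 0.01]
ft_force: [-0.2, 0.1, -2.0]
width: 0.0073
grip_force: 49.3
```

```bash
python3 go.py .5864 -.2863 .165 -78 0 .5; python3 edge.py g 300 60 335 380
python3 - <<'E'
from h import *
c=cap('wrist');cv2.imwrite('pics/w4.png',c['color'][:,:,::-1])
E
```

```text
from [ 0.5847 -0.2861  0.2577] dworld [ 0.0017 -0.0002 -0.0927] turn [-0.2  0.3 -0.1] rows 1 clock 7.5
0 [0.0022, 0.001, 0.0927] [-0.23, 0.32, -0.05]
box [ 300  105   35  254 6091] width 23.980314960629922
ends (np.float64(318.0501097833374), np.int64(105)) (np.float64(319.37114670701413), np.int64(358)) N [ 0.211 -0.978 -0.006] yaw -77.83058039454981 tilt -0.36468810249888955
plane offset along tool y at TCP (move by) 0.00048053296647601905
centre [ 0.5887 -0.2858  0.2017] in tool frame [0.0035 0.0002 0.059 ]
```

View pics/w4.png

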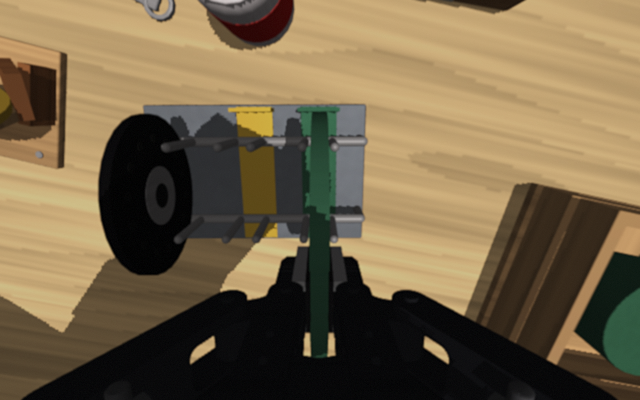

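The held disc sits over the green strip, between the tine pairs (at about x 305 and 333). Lower it.

Call:
jog_arm:
  plan:
    - [0, 0.001, 0, 0.02, -0.2, 0.3, 0]
    - [0, 0, 0, 0.02, 0, 0, 0]
    - [0, 0, 0, 0.02, 0, 0, 0]
    - [0, 0, 0, 0.012, 0, 0, 0]
    - [0, 0, 0, 0, 0, 0, 0]

```text
clock: 8.1
tool_pos: [0.5878, -0.287, 0.1903]
eef_rot: [3.121, 0.326, 0.008]
ft_force: [-0.5, 0.2, -1.3]
width: 0.0067
grip_force: 49.3
```

Call:
jog_arm:
  plan:
    - [0, 0, 0, 0.004, 0, 0, 0]
    - [0, 0, 0, 0.004, 0, 0, 0]
    - [0, 0, 0, 0.003, 0, 0, 0]
    - [0, 0, 0, 0, 0, 0, 0]

```text
clock: 8.5
tool_pos: [0.5878, -0.2871, 0.1793]
eef_rot: [3.121, 0.326, 0.009]
ft_force: [-0.4, 0.1, -2.6]
width: 0.0074
grip_force: 49.4
```

Call:
jog_arm:
  plan:
    - [0, -0.001, -0.001, 0.004, 0, 0, 0]
    - [0, 0, 0, 0.004, 0, 0, 0]
    - [0, 0, 0, 0.002, 0, 0, 0]
    - [0, 0, 0, 0, 0, 0, 0]

```text
clock: 8.9
tool_pos: [0.5865, -0.2862, 0.1689]
eef_rot: [3.121, 0.326, 0.008]
ft_force: [-0.4, -1.3, -2.2]
width: 0.0074
grip_force: 49.4
```

Call:
jog_arm:
  plan:
    - [0, 0, 0, 0.001, 0, 0, 0]
    - [0, 0, 0, 0.001, 0, 0, 0]
    - [0, 0, 0, 0, 0, 0, 0]

```text
clock: 9.2
tool_pos: [0.5867, -0.2863, 0.1673]
eef_rot: [3.121, 0.326, 0.009]
ft_force: [-0.7, -0.2, -1.6]
width: 0.0072
grip_force: 49.4
```

Call:
jog_arm:
  plan:
    - [0, 0, 0, 0.001, 0, 0, 0]
    - [0, 0, 0, 0.001, 0, 0, 0]
    - [0, 0, 0, 0, 0, 0, 0]

```text
clock: 9.5
tool_pos: [0.5868, -0.2866, 0.1667]
eef_rot: [3.12, 0.326, 0.011]
ft_force: [-6.0, 0.8, 12.7]
width: 0.007
grip_force: 51.7
```

Call:
jog_arm:
  plan:
    - [0, 0, 0, 0.001, 0, 0, 0]
    - [0, 0, 0, 0, 0, 0, 0]

```text
clock: 9.7
tool_pos: [0.5869, -0.2868, 0.1665]
eef_rot: [3.119, 0.326, 0.012]
ft_force: [-7.8, 0.9, 21.5]
width: 0.0072
grip_force: 53.0
```

Call:
jog_arm:
  plan:
    - [0, -0.001, 0, -0.001, 0, 0, 0]
    - [0, 0, 0, 0, 0, 0, 0]
    - [12, 0, 0, 0, 0, 0, 0]
    - [20, 0, 0, 0, 0, 0, 0]
    - [30, 0, 0, 0, 0, 0, 0]

```text
clock: 10.2
tool_pos: [0.5857, -0.2865, 0.1651]
eef_rot: [3.121, 0.326, 0.009]
ft_force: [-0.1, 0.0, -0.9]
width: 0.0255
grip_force: 0.0
```

Call:
jog_arm:
  plan:
    - [35, 0, 0, 0, 0, 0, 0]
    - [35, 0, 0, -0.01, 0, 0, 0]
    - [35, 0, 0, -0.03, 0, 0, 0]
    - [35, 0, 0, -0.03, 0, 0, 0]
    - [35, 0, 0, -0.03, 0, 0, 0]

```text
clock: 10.7
tool_pos: [0.5849, -0.2861, 0.2673]
eef_rot: [3.121, 0.326, 0.01]
ft_force: [-0.1, 0.2, 0.1]
width: 0.0298
grip_force: 0.0
```

```bash
python3 go.py .5389 .079 .23 -1 20 .042
python3 - <<'E'
from h import *
c=cap('wrist')['color'];s=cap('scene')['color']
cv2.imwrite('pics/r1.png',np.hstack([cv2.resize(c[60:260,160:400],(480,400)),cv2.resize(s[130:250,140:330],(320,202)).repeat(1,0) if 0 else cv2.resize(s[130:250,150:246],(320,400))])[:,:,::-1])
E
```

```text
from [ 0.5849 -0.2861  0.2673] dworld [-0.046   0.3651 -0.0373] turn [-16.4  13.3 -76.2] rows 10 clock 10.7
0 [0.003, -0.0367, 0.0036] [-1.64, 1.33, -7.62]
1 [0.0078, -0.0361, 0.0027] [-1.64, 1.33, -7.62]
2 [0.0125, -0.0348, 0.0019] [-1.64, 1.33, -7.62]
3 [0.0169, -0.0329, 0.0013] [-1.64, 1.33, -7.62]
4 [0.0211, -0.0304, 0.0008] [-1.64, 1.33, -7.62]
5 [0.025, -0.0273, 0.0005] [-1.64, 1.33, -7.62]
6 [0.0283, -0.0238, 0.0004] [-1.64, 1.33, -7.62]
7 [0.0312, -0.0198, 0.0005] [-1.64, 1.33, -7.62]
8 [0.0336, -0.0155, 0.0007] [-1.64, 1.33, -7.62]
9 [0.0353, -0.0109, 0.0011] [-1.64, 1.33, -7.62]
```

View pics/r1.png

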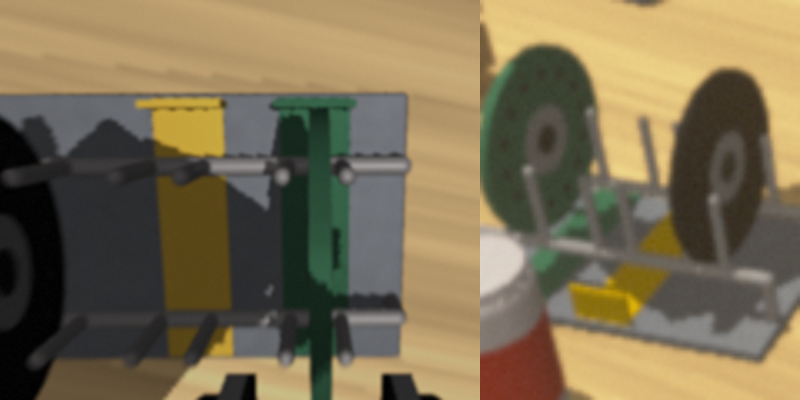

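Green stands in its slot between the tines. Now the yellow disc.

Call:
jog_arm:
  plan:
    - [60, 0.003, -0.037, 0.001, -1.6, 1.3, -7.6]
    - [60, 0.008, -0.036, 0.001, -1.6, 1.3, -7.6]
    - [60, 0.0125, -0.035, 0.001, -1.6, 1.3, -7.6]
    - [60, 0.017, -0.033, 0.001, -1.6, 1.3, -7.6]
    - [60, 0.021, -0.03, 0.001, -1.6, 1.3, -7.6]

```text
clock: 11.3
tool_pos: [0.5617, -0.1017, 0.2522]
eef_rot: [2.719, 1.278, 0.197]
ft_force: [1.1, 0.5, -0.1]
width: 0.0512
grip_force: 0.0
```

Call:
jog_arm:
  plan:
    - [60, 0.025, -0.027, 0.001, -1.6, 1.3, -7.6]
    - [60, 0.028, -0.024, 0.001, -1.6, 1.3, -7.6]
    - [60, 0.031, -0.02, 0.001, -1.6, 1.3, -7.6]
    - [60, 0.034, -0.0155, 0.001, -1.6, 1.3, -7.6]
    - [60, 0.035, -0.011, 0.001, -1.6, 1.3, -7.6]

```text
clock: 11.8
tool_pos: [0.5392, 0.0805, 0.2323]
eef_rot: [2.052, 2.018, 0.348]
ft_force: [0.9, 0.6, 0.6]
width: 0.0512
grip_force: 0.0
```

Call:
jog_arm:
  plan:
    - [60, 0, 0, 0, 0, 0, 0]
    - [60, 0, 0, 0, 0, 0, 0]

```text
clock: 12.0
tool_pos: [0.5394, 0.0794, 0.2324]
eef_rot: [2.058, 2.013, 0.347]
ft_force: [0.4, -0.5, -0.0]
width: 0.0511
grip_force: 0.0
```

```bash
python3 edge.py y 295 60 350 300;python3 go.py .568 .0785 .151 -1 20 .02|head -3; python3 -c "
from h import *
cap('wrist','w5.png')"
```

```text
box [ 312  118   14  165 1951] width 11.824242424242424
ends (np.float64(319.9780307783596), np.int64(118)) (np.float64(317.73598440725726), np.int64(282)) N [ 0.941 -0.035  0.337] yaw -2.136090818925951 tilt 19.670402093175404
plane offset along tool y at TCP (move by) -0.0011317165604584963
centre [0.5885 0.0751 0.0923] in tool frame [-0.0027 -0.0006  0.1484]
from [0.5398 0.0787 0.2324] dworld [ 0.0282 -0.0002 -0.0814] turn [-0.5  0.  -0.3] rows 5 clock 12.05
0 [0.0001, -0.0001, 0.0172] [-0.53, 0.04, -0.35]
1 [0.0001, -0.0003, 0.0172] [-0.0, 0.0, -0.0]
```

View pics/w5.png

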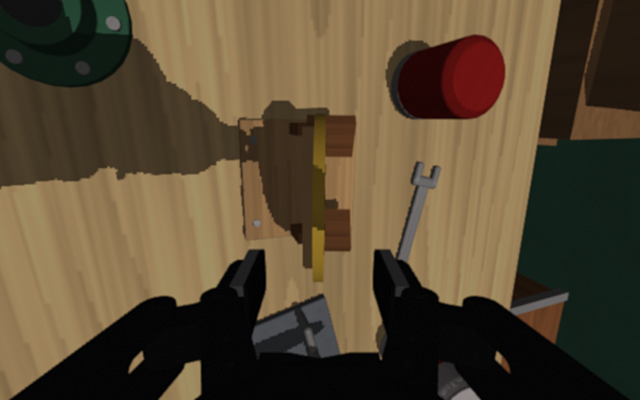

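The yellow disc shows edge-on at x≈318, central between the jaws. Descend, grip and lift.

Call:
jog_arm:
  plan:
    - [60, -0.0005, 0, 0.017, -0.5, 0, 0.7]
    - [60, -0.0005, 0, 0.017, 0, 0, 0]
    - [60, -0.0005, 0, 0.017, 0, 0, 0]
    - [60, -0.0005, 0, 0.017, 0, 0, 0]
    - [60, 0, -0.001, 0.017, 0, 0, 0]

```text
clock: 12.6
tool_pos: [0.5684, 0.0752, 0.1514]
eef_rot: [2.069, 1.993, 0.357]
ft_force: [-0.4, 0.4, -0.5]
width: 0.0513
grip_force: 0.0
```

```bash
python3 go.py .568 .0767 .151 -2 20 .02|head -3; python3 edge.py y 295 60 345 380
```

```text
from [0.5684 0.0752 0.1514] dworld [-0.0004  0.0015 -0.0004] turn [-0.  -0.3 -0.2] rows 1 clock 12.6
0 [0.0015, -0.0006, 0.0002] [-0.03, -0.27, -0.2]
box [ 306  106   22  249 4790] width 19.23694779116466
ends (np.float64(316.1373620686908), np.int64(106)) (np.float64(316.8454678004463), np.int64(354)) N [ 0.942 -0.036  0.334] yaw -2.215796474950859 tilt 19.514369238860784
plane offset along tool y at TCP (move by) 0.0004753463098343817
centre [0.5871 0.0781 0.0954] in tool frame [0.0035 0.0002 0.0567]
```

Call:
jog_arm:
  plan:
    - [60, 0.0025, 0, 0, 0, 0, 0]
    - [0, 0, 0, 0, 0, 0, 0]
    - [0, 0, 0, 0, 0, 0, 0]
    - [0, 0, 0, 0, 0, 0, 0]
    - [0, 0, 0, 0, 0, 0, 0]

```text
clock: 13.15
tool_pos: [0.5679, 0.079, 0.1528]
eef_rot: [2.066, 1.996, 0.358]
ft_force: [-3.9, -0.0, 6.2]
width: 0.0074
grip_force: 49.9
```

Call:
jog_arm:
  plan:
    - [0, 0, 0, 0, 0, 0, 0]
    - [0, 0, 0, 0, 0, 0, 0]
    - [0, 0, 0, -0.01, 0, 0, 0]
    - [0, 0, 0, -0.02, 0, 0, 0]
    - [0, 0, 0, -0.03, 0, 0, 0]

```text
clock: 13.65
tool_pos: [0.5467, 0.0792, 0.2088]
eef_rot: [2.067, 1.996, 0.356]
ft_force: [2.6, -0.0, -2.1]
width: 0.0069
grip_force: 49.4
```

Call:
jog_arm:
  plan:
    - [0, 0, 0, -0.03, 0, 0, 0]
    - [0, 0, 0, -0.03, 0, 0, 0]
    - [0, 0, 0, -0.03, 0, 0, 0]
    - [0, 0, 0, -0.02, 0, 0, 0]
    - [0, 0, 0, 0, 0, 0, 0]

```text
clock: 14.15
tool_pos: [0.5098, 0.0803, 0.3152]
eef_rot: [2.064, 1.994, 0.363]
ft_force: [-0.5, 0.5, -1.9]
width: 0.0072
grip_force: 49.6
```

```bash
python3 edge.py y 295 60 345 380;python3 go.py .5714 -.2159 .33 -78 0 .035
```

```text
box [ 309  115   21  243 4453] width 18.325102880658438
ends (np.float64(318.8642985613833), np.int64(115)) (np.float64(319.01300277750033), np.int64(357)) N [ 0.938 -0.034  0.346] yaw -2.0635101722908256 tilt 20.237096942124513
plane offset along tool y at TCP (move by) 0.0005542601602728483
centre [0.5311 0.0786 0.2567] in tool frame [-0.0012  0.0007  0.0604]
from [0.5098 0.0802 0.3131] dworld [ 0.0616 -0.2961  0.0169] turn [ 16.8 -13.6  75.2] rows 10 clock 14.2
0 [-0.0294, 0.0074, 0.0007] [1.68, -1.36, 7.52]
1 [-0.0281, 0.0112, 0.0011] [1.68, -1.36, 7.52]
2 [-0.0264, 0.0148, 0.0014] [1.68, -1.36, 7.52]
3 [-0.0242, 0.0182, 0.0015] [1.68, -1.36, 7.52]
4 [-0.0216, 0.0212, 0.0015] [1.68, -1.36, 7.52]
5 [-0.0186, 0.0239, 0.0013] [1.68, -1.36, 7.52]
6 [-0.0153, 0.0261, 0.001] [1.68, -1.36, 7.52]
7 [-0.0117, 0.0279, 0.0005] [1.68, -1.36, 7.52]
8 [-0.0079, 0.0292, -0.0001] [1.68, -1.36, 7.52]
9 [-0.0041, 0.03, -0.0009] [1.68, -1.36, 7.52]
```

Call:
jog_arm:
  plan:
    - [0, -0.029, 0.0075, 0, 1.7, -1.35, 7.5]
    - [0, -0.028, 0.011, 0, 1.7, -1.35, 7.5]
    - [0, -0.0265, 0.015, 0, 1.7, -1.35, 7.5]
    - [0, -0.024, 0.018, 0.001, 1.7, -1.35, 7.5]
    - [0, -0.0215, 0.021, 0.001, 1.7, -1.35, 7.5]

```text
clock: 14.7
tool_pos: [0.5392, -0.0682, 0.3227]
eef_rot: [2.732, 1.26, 0.19]
ft_force: [0.7, -0.2, -1.2]
width: 0.007
grip_force: 49.7
```

Call:
jog_arm:
  plan:
    - [0, -0.0185, 0.024, 0.001, 1.7, -1.35, 7.5]
    - [0, -0.015, 0.026, 0.001, 1.7, -1.35, 7.5]
    - [0, -0.0115, 0.028, 0, 1.7, -1.35, 7.5]
    - [0, -0.008, 0.029, 0, 1.7, -1.35, 7.5]
    - [0, -0.004, 0.03, 0, 1.7, -1.35, 7.5]

```text
clock: 15.2
tool_pos: [0.5709, -0.2156, 0.3306]
eef_rot: [-3.12, -0.325, 0.009]
ft_force: [0.9, -0.4, -0.9]
width: 0.0073
grip_force: 49.7
```

Call:
jog_arm:
  plan:
    - [0, 0, 0, 0, 0, 0, 0]
    - [0, 0, 0, 0, 0, 0, 0]

```text
clock: 15.4
tool_pos: [0.571, -0.2151, 0.3299]
eef_rot: [-3.12, -0.333, 0.009]
ft_force: [-0.3, 0.1, -2.0]
width: 0.0071
grip_force: 49.9
```

```bash
python3 go.py .5714 -.2159 .258 -78 0 .5; python3 edge.py y 309 100 330 380
```

```text
from [ 0.571  -0.2151  0.3299] dworld [ 0.0004 -0.0008 -0.0719] turn [-0.3  0.3  0.2] rows 1 clock 15.4
0 [0.0006, 0.0012, 0.0719] [-0.26, 0.29, 0.18]
box [ 309  108   21  250 4812] width 19.248
ends (np.float64(318.9421509942993), np.int64(108)) (np.float64(319.02121593006524), np.int64(357)) N [ 0.21  -0.978 -0.004] yaw -77.84897528254325 tilt -0.24568363062345808
plane offset along tool y at TCP (move by) 0.0018126071248458018
centre [ 0.5737 -0.2153  0.2716] in tool frame [0.0028 0.0018 0.0591]
```

Well placed over the slot; lower.

Call:
jog_arm:
  plan:
    - [0, 0, 0.001, 0.025, -0.3, 0.3, 0.2]
    - [0, 0, 0, 0.025, 0, 0, 0]
    - [0, 0, 0, 0.025, 0, 0, 0]
    - [0, 0, 0, 0, 0, 0, 0]

```text
clock: 15.85
tool_pos: [0.5695, -0.2138, 0.2544]
eef_rot: [-3.124, -0.332, 0.002]
ft_force: [-1.1, -0.8, -1.7]
width: 0.0074
grip_force: 49.9
```

```bash
python3 go.py .5714 -.2159 .165 -78 0 .5
python3 - <<'E'
from h import *
c=cap('wrist')['color']
cv2.imwrite('pics/w6.png',cv2.resize(c[60:260,160:460],(750,500))[:,:,::-1])
E
```

```text
from [ 0.5695 -0.2138  0.2544] dworld [ 0.0019 -0.0021 -0.0894] turn [-0.   0.1  0.1] rows 1 clock 15.85
0 [0.0015, 0.0025, 0.0894] [-0.0, 0.0, 0.0]
```

View pics/w6.png

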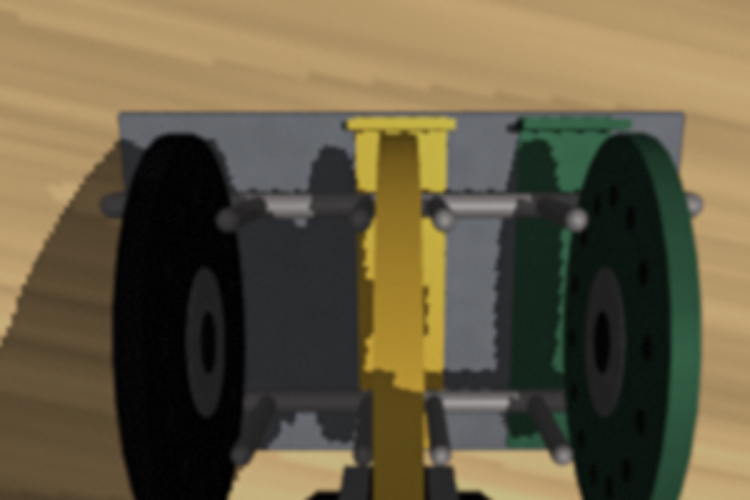

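The yellow disc is centred between its tines (crop x≈362 and 440). Lower it.

Call:
jog_arm:
  plan:
    - [0, 0.001, 0.002, 0.02, 0, 0, 0]
    - [0, 0, 0, 0.02, 0, 0, 0]
    - [0, 0, 0, 0.02, 0, 0, 0]
    - [0, 0, 0, 0.015, 0, 0, 0]
    - [0, 0, 0, 0, 0, 0, 0]

```text
clock: 16.4
tool_pos: [0.5724, -0.2167, 0.1819]
eef_rot: [3.123, 0.33, 0.003]
ft_force: [0.1, 0.1, -2.4]
width: 0.0072
grip_force: 49.8
```

Call:
jog_arm:
  plan:
    - [0, 0, 0, 0.004, 0, 0, 0]
    - [0, 0, 0, 0.003, 0, 0, 0]
    - [0, 0, 0, 0, 0, 0, 0]

```text
clock: 16.7
tool_pos: [0.573, -0.2173, 0.1756]
eef_rot: [3.122, 0.328, 0.005]
ft_force: [-0.3, -0.2, -1.9]
width: 0.0069
grip_force: 49.9
```

Call:
jog_arm:
  plan:
    - [0, -0.001, -0.001, 0.003, 0, 0, 0]
    - [0, 0, 0, 0.003, 0, 0, 0]
    - [0, 0, 0, 0.001, 0, 0, 0]
    - [0, 0, 0, 0, 0, 0, 0]

```text
clock: 17.1
tool_pos: [0.5715, -0.2165, 0.1678]
eef_rot: [3.123, 0.328, 0.004]
ft_force: [0.1, -0.5, -1.4]
width: 0.0073
grip_force: 50.0
```

Call:
jog_arm:
  plan:
    - [0, 0, 0, 0.001, 0, 0, 0]
    - [0, 0, 0, 0.001, 0, 0, 0]
    - [0, 0, 0, 0, 0, 0, 0]

```text
clock: 17.4
tool_pos: [0.5716, -0.2166, 0.1659]
eef_rot: [3.122, 0.328, 0.004]
ft_force: [0.3, 0.0, -1.9]
width: 0.0071
grip_force: 50.1
```

Call:
jog_arm:
  plan:
    - [0, 0, 0, 0.001, 0, 0, 0]
    - [0, 0, 0, 0, 0, 0, 0]

```text
clock: 17.6
tool_pos: [0.5717, -0.2167, 0.1656]
eef_rot: [3.122, 0.328, 0.005]
ft_force: [-2.8, 0.5, 5.6]
width: 0.0072
grip_force: 51.2
```

Call:
jog_arm:
  plan:
    - [0, 0, 0, 0.001, 0, 0, 0]
    - [0, 0, 0, 0, 0, 0, 0]

```text
clock: 17.8
tool_pos: [0.5718, -0.2169, 0.1654]
eef_rot: [3.121, 0.328, 0.006]
ft_force: [-5.5, -0.1, 15.4]
width: 0.0071
grip_force: 52.6
```

Contact. Ease off, release and retreat.

Call:
jog_arm:
  plan:
    - [0, -0.001, 0, -0.001, 0, 0, 0]
    - [0, 0, 0, 0, 0, 0, 0]
    - [12, 0, 0, 0, 0, 0, 0]
    - [20, 0, 0, 0, 0, 0, 0]
    - [28, 0, 0, 0, 0, 0, 0]

```text
clock: 18.3
tool_pos: [0.5706, -0.2168, 0.1648]
eef_rot: [3.123, 0.328, 0.004]
ft_force: [-0.4, -0.8, 0.2]
width: 0.024
grip_force: 0.0
```

Call:
jog_arm:
  plan:
    - [28, 0, 0, 0, 0, 0, 0]
    - [28, 0, 0, -0.01, 0, 0, 0]
    - [28, 0, 0, -0.03, 0, 0, 0]
    - [28, 0, 0, -0.03, 0, 0, 0]
    - [28, 0, 0, -0.03, 0, 0, 0]

```text
clock: 18.8
tool_pos: [0.5701, -0.2165, 0.267]
eef_rot: [3.122, 0.328, 0.005]
ft_force: [0.7, 0.0, 0.2]
width: 0.0242
grip_force: 0.0
```

Call:
jog_arm:
  plan:
    - [28, -0.02, 0, -0.02, 0, 0, 0]
    - [28, -0.03, 0, -0.02, 0, 0, 0]
    - [28, -0.03, 0, 0, 0, 0, 0]
    - [28, -0.03, 0, 0, 0, 0, 0]
    - [28, 0, 0, 0, 0, 0, 0]

```text
clock: 19.3
tool_pos: [0.4602, -0.24, 0.3064]
eef_rot: [3.122, 0.326, 0.006]
ft_force: [-0.1, 0.0, 0.4]
width: 0.0236
grip_force: 0.0
```

Run:
```python
from h import *
c=cap('top')['color'];s=cap('scene')['color']
cv2.imwrite('pics/fin.png',np.hstack([cv2.resize(c[100:220,330:490],(400,300)),cv2.resize(s[120:240,140:300],(400,300))])[:,:,::-1])
```

```text
(no output)
```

View pics/fin.png

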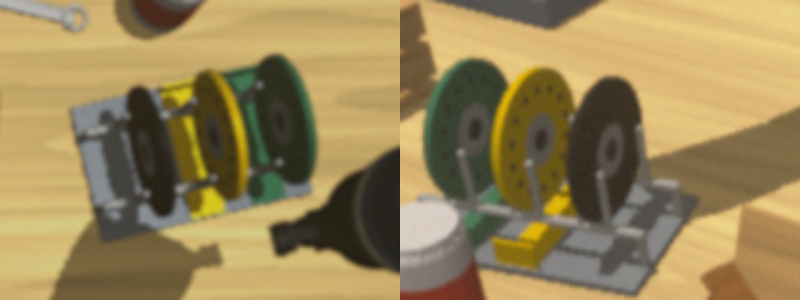

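All three discs stand in the rack, green and yellow in their own slots, and the arm is clear.

```bash
python3 -c "
from rig import r
print(r.sign_off())"
```

```text
the job is handed in; nothing more can be done
None
```

The green and yellow discs stand upright in their own colour-tagged slots. The black disc and everything else were left where they were, and the job was handed in at about 19 s on the robot's clock.

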